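Slide a boat battery out from under its lips and hold it up level

ROBOT

A 6-joint arm with a two-finger parallel gripper is mounted at the origin on the work surface. World frame = base frame: x ahead of the robot, y to its left, z up, the work surface at z = 0. Lengths are in mm, angles in rad, forces in N, time in s.
With the tool pointing down it reaches from about 275 to 750 mm from the base axis. Payload 10.2 kg.
Tool frame: the origin (TCP) lies midway between the tips of the shut fingers; the grasp point (between the pads) lies 19 mm behind it (ctrl.hold_point_z is the distance from the TCP to the grasp point, in mm); z points along the fingers, y is the direction in which the jaws open and shut (so a half turn about z gives the same grasp; the last joint's range is limited). The gripper opens to 85 mm and grips with 20 to 120 N. Pads are 22 mm wide; open, the fingers measure 114 mm over their backs; the gripper's body (76 mm by 85 mm) begins 54 mm behind the grasp point. The pads swing forward as they close: fully open they stand 13 mm farther back than shut.
Start: joints at [-1.557, 0.313, 1.498, -0, 1.331, -0.223], TCP at [123.148, -510.358, 231.294] pointing down, gripper open.
Joint ranges: [-2.94, 2.94], [-0.97, 2.17], [0.19, 2.56], [-1.23, 4.37], [0.02, 3.11], [-2.88, 2.88]. Speed limits (rad/s): [2.39, 2.39, 3.01, 3.14, 3.14, 3.14].

INTERFACE

Orientations are given as a unit quaternion [w, x, y, z].
In Python, from rig import ctrl, capture, get_calibration, ticket, search_frame, outline_of gives the robot as it stands. The module is installed in compiled form; this text tells all that it offers.
- The arm moves only by the tool servo_tool, never from a script. Its argument "motion" is a list of rows, each an object with "dr": the turn, a rotation vector about the tool's x, y, z in units of 10 degrees (1.0 is 10 degrees), a list of three; "delta_pos": the shift along the tool's x, y, z in units of 50 mm (1.0 is 50 mm), a list of three; "hand": the opening, from 0 (shut) to 1 (fully open). In form: [{"dr": [ax, ay, az], "delta_pos": [x, y, z], "hand": hand}, ...]. A call has 1 to 20 rows; each row shifts and turns the pose as measured when the row begins, along the tool's axes as they then stand; what a row does not reach is not made up. A row lasts 1/8 s, in which the tool goes at most 62.5 mm and 10.7 degrees, less where a joint would pass 70% of its speed; a pose out of reach is approached as far as the arm can. A call is refused whole if a number of a shift passes 1 or a number of a turn 1, either way. A call with a gripper value outside its range is refused whole. The fingers move at their own pace and stop on an object; "squeeze" is the grip in N (left out, the last holds). Time passes only in rows, so rows that do not move let the fingers close. It gives the time, the measured TCP pose, the force and the opening at its end, in the units of the state.
- ctrl.sense(): the state, without advancing time (a new reading comes with each control period).
- capture(name): name is "scene" or "top" or "wrist"; returns (picture, depth): 420x560x3 uint8, red, green, blue; 420x560 float32, mm along the optical axis (not along the pixel's ray), 0 where there is no reading.
- get_calibration(name): a dict with "camera_matrix" (3x3 intrinsics, pixels), "T" (4x4, takes a point from camera to world coordinates). Camera axes: x right, y down, z forward; pixel columns grow to the right and rows downward; lengths in mm; the calibration is good to about 2 mm. A picture is of the moment at which its call begins: read the wrist's pose just before it. get_calibration takes no time and is no camera call; for the wrist camera it gives the pose at the moment of the call.
- ticket.finish_job(): hands the job in, once; it reports no verdict.
Trained networks look in the newest picture that a camera, given by its name, has taken for a name from the list of things; names that differ only in an ending like _2 or _b are one class to them, and where a whole thing is asked for, a point or a joint stands for the part that bears it (a point fixed in the world has none). Each returns a list of dicts, best first, with "score" (0 to 1); they miss things now and then, are a little off and sometimes report something else, mostly with a low value. They report only what shows in the picture. A call takes as long as a camera call. They do not tell look-alikes from the thing itself.
- search_frame(camera, label): "bbox" ([left, top, right, bottom] in pixels, round what is visible of it).
- outline_of(camera, label): "pixels" (420x560 bool, what is visible of it) and "bbox" ([left, top, right, bottom] in pixels, round what is visible of it).
The state is a dict: "time_s": time; "joints": joint angles; "dq": joint speeds; "tau": joint torques, N m; "eef_pos": TCP position; "ee_rot": TCP orientation; "force": force on the tool from outside, world axes, zero at the start; "wrist_torque": the same for the moment, N m; "grip_width": opening from 0.0 (shut) to 1.0 (fully open).
Only numpy, scipy, OpenCV 4.12 (cv2) and the standard library are available. Lean on these libraries where they do the work, as an engineer would, in place of code of your own. Each camera call takes 0.05 s, during which the arm holds its last target.

TASK

Take the battery pack in the orange boat dock by its handle, slide it along its channel until it is free of the two overhanging metal lips, then lift it at least 10 cm clear of its seat and hold it still and level in the air, keeping it upright all the way. Finish while still holding it up in the gripper, touching nothing else with it, and leave the dome camera, bottle, screwdriver and parts bin where they are.

Things in the scene. Friction and masses are not known exactly. Their poses are not given: they have to be found in the camera images.
- dock: Fixed orange deck section on the bench, 310 (x) x 340 (y) x 55 mm high; origin at the centre of its underside, z up. A channel 93 mm wide runs along its x axis (y = 0): floor 30 mm and side walls' tops 55 mm above the origin, from a near stop at x = -125 to a far wall at x = +115 mm. Its -x end points roughly to the robot (yaw up to 0.5 rad either way).
- lips (a point): Point on the dock midway between the near ends of two aluminium lips (dock x = +5 mm, y = 0, 57 mm up); axes as the dock's. From here the lips run 90 mm towards +x, each overhanging a side of the channel by 12 mm (69 mm between them), underside 44, top 57 mm above the dock's origin. On the -x side of this point the channel is open upwards.
- battery_center (a point): Centre of the loose battery pack's case, 120 (x along channel) x 62 (y) x 45 mm high; 0.4 to 0.8 kg, balanced about its middle. At its foot a flange 60 x 88 x 8 mm sticks out 13 mm on both y sides, at first under the lips. Seated: 52.5 mm above the dock's origin, 35 to 52 mm to its +x side. Free of the lips from 25 mm on the -x side; at 65 mm it meets the near stop.
- battery_handle (a point): Centre of the pack's grab handle, 59.5 mm above battery_center: a level straight black bar 100 long (along the pack's x) x 14 wide (y) x 16 mm high, on two posts at its ends (72 mm between the posts), bar's underside 29 mm above the top of the case. Seated it is 112 mm above the dock's origin.
- dome: Bystander: dome camera, white round base and black dome, 68 mm diameter, 53 mm high, standing on the dock's left (+y) side deck; origin at the centre of its underside.
- bottle: Bystander: small white bottle with a cap, 48 mm diameter, 70 mm high, standing on the dock's right (-y) side deck; origin at the centre of its underside.
- screwdriver: Bystander: screwdriver lying on the bench to the side of the dock.
- bin: Bystander: open blue parts bin, 150 x 100 x 70 mm high, on the bench on the other side of the dock.
Things that resemble listed ones, but are neither listed nor needed, are in the scene too. Of the things shaped like the part that bears battery_center, the grey one is meant.

How it is judged:
By the outcome, as a careful person would: the job done as asked, in the order asked, and still so for the second after the job is handed in, while the arm keeps its last pose, push and grip.
It also fails if it takes over 38 s, if anything falls off the work surface, if the arm or the gripper's body presses on something with over 40 N, if the wrist force passes 120 N, or if a joint passes its speed limit or range.

## Working session

There is one attempt and no reset: what is moved stays moved. The work goes in short steps, Python scripts to look and compute and a tool call to move; the robot and the scene stay as the last step left them, time stands still between calls to the robot, and variables do not carry over. Pictures are saved under pics/ and viewed, and the job is handed in when it is done.

Besides the shell and the picture viewer there is one more tool, called as name([rows], argument=value, ...), one row to a line, values as JSON. servo_tool: Moves the arm, as the interface text tells. Its arguments: {"type":"object","properties":{"motion":{"type":"array"},"squeeze":{"type":"number"}},"required":["motion"]}

```bash
mkdir -p pics
python3 - <<'E'
from rig import *
import cv2,numpy as np
s=ctrl.sense();print({k:np.round(v,3).tolist() for k,v in s.items()}, ctrl.hold_point_z)
for n in ['scene','top']:
    p,d=capture(n);cv2.imwrite(f'pics/{n}0.png',p[:,:,::-1]);np.save(f'{n}0d.npy',d);np.save(f'{n}0p.npy',p)
    c=get_calibration(n);print(n,np.round(c['camera_matrix'],1).tolist(),np.round(c['T'],3).tolist())
    for l in ['dock','battery_center','dome','bottle']:
        r=search_frame(n,l);print(l,[(round(x['score'],2),np.round(x['bbox']).tolist()) for x in r[:4]])
print(ctrl.sense()['time_s'])
E
```

```text
{'time_s': 0.0, 'joints': [-1.557, 0.313, 1.498, 0.0, 1.331, -0.223], 'dq': [-0.001, -0.001, -0.002, 0.001, 0.0, -0.0], 'tau': [-0.002, -41.226, -25.975, -0.0, 0.004, 0.0], 'eef_pos': [123.15, -510.103, 230.732], 'ee_rot': [-0.001, 0.993, 0.118, 0.0], 'force': [-0.042, -0.326, -0.732], 'wrist_torque': [0.02, 0.025, -0.041], 'grip_width': 1.005} 18.700000000000003
scene [[453.4, 0.0, 284.3], [0.0, 453.4, 211.8], [0.0, 0.0, 1.0]] [[-0.737, 0.542, -0.405, 1175.572], [0.676, 0.6, -0.428, 574.262], [0.011, -0.589, -0.808, 1166.015], [0.0, 0.0, 0.0, 1.0]]
dock [(0.59, [231.0, 144.0, 369.0, 258.0])]
battery_center [(0.88, [227.0, 260.0, 275.0, 299.0]), (0.81, [188.0, 211.0, 219.0, 258.0]), (0.68, [375.0, 234.0, 412.0, 283.0]), (0.6, [285.0, 173.0, 317.0, 220.0])]
dome [(0.88, [340.0, 176.0, 364.0, 197.0])]
bottle [(0.9, [260.0, 154.0, 273.0, 172.0])]
top [[457.7, 0.0, 286.9], [0.0, 457.7, 210.6], [0.0, 0.0, 1.0]] [[-0.013, -0.98, 0.199, 339.549], [-1.0, 0.014, 0.001, 1.11], [-0.004, -0.199, -0.98, 1570.022], [0.0, 0.0, 0.0, 1.0]]
dock [(0.93, [233.0, 192.0, 366.0, 313.0])]
battery_center [(0.83, [301.0, 140.0, 343.0, 175.0]), (0.75, [247.0, 147.0, 287.0, 178.0]), (0.65, [178.0, 246.0, 217.0, 276.0]), (0.56, [276.0, 218.0, 310.0, 258.0])]
dome [(0.68, [255.0, 271.0, 280.0, 291.0])]
bottle [(0.44, [336.0, 233.0, 347.0, 247.0]), (0.37, [127.0, 248.0, 142.0, 275.0])]
0.5
```

Run:
```python
import cv2
a=cv2.imread('pics/scene0.png');cv2.imwrite('pics/s1.png',a)
b=cv2.imread('pics/top0.png')
cv2.imwrite('pics/t1.png',cv2.resize(b[120:340,110:400],None,fx=2.7,fy=2.7,interpolation=cv2.INTER_CUBIC))
cv2.imwrite('pics/s2.png',cv2.resize(a[130:320,170:430],None,fx=3,fy=3,interpolation=cv2.INTER_CUBIC))
```

```text
(no output)
```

View pics/t1.png

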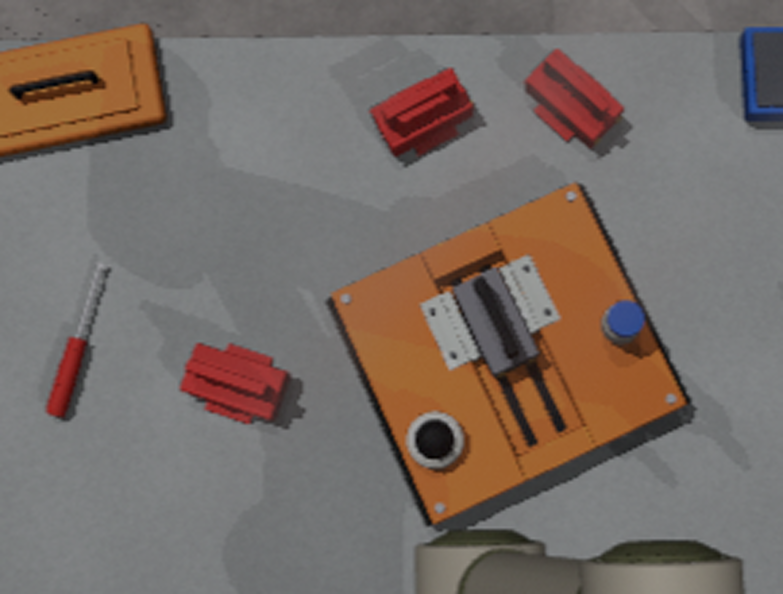

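View pics/s2.png

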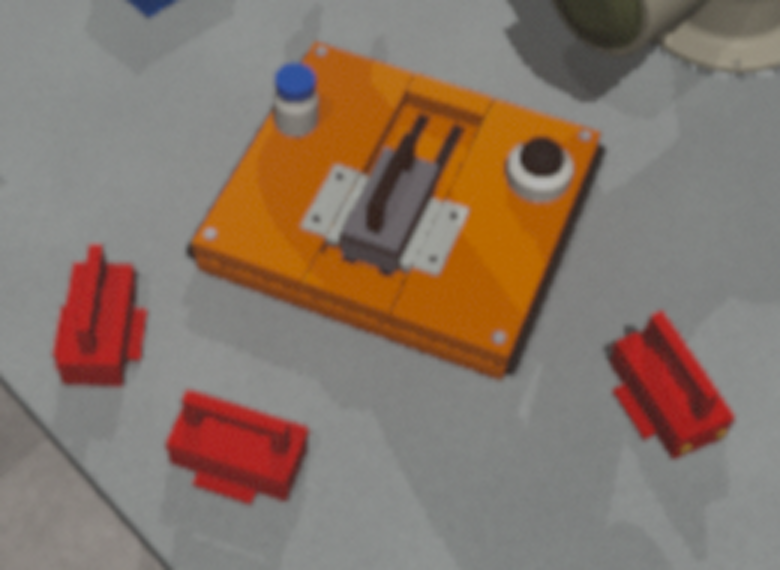

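View pics/s1.png

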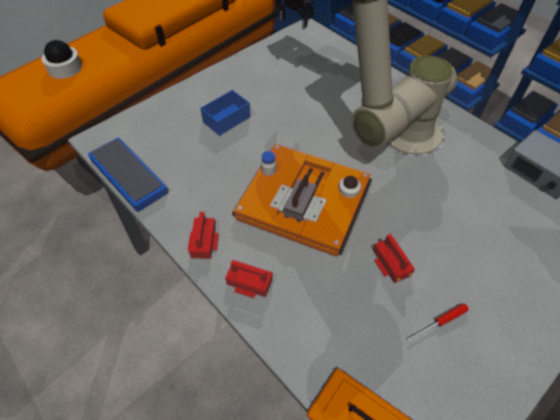

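The candidates for the pack, in top-camera pixels, are the grey one in the dock (293,238) and three red look-alikes at (267,162), (322,157) and (197,261). I choose the grey one, which sits under the lips in the orange dock. Dome at (270,282), bottle at (342,240). Next I'll measure the dock and handle.

```bash
cat > h.py <<'E'
import numpy as np,cv2
def cloud(d,c):
    K=np.array(c['camera_matrix']);T=np.array(c['T'])
    v,u=np.mgrid[:d.shape[0],:d.shape[1]]
    P=np.stack([(u-K[0,2])/K[0,0]*d,(v-K[1,2])/K[1,1]*d,d],-1)
    W=P@T[:3,:3].T+T[:3,3]
    W[d<=0]=np.nan
    return W
E
python3 - <<'E'
from rig import *
from h import *
for n,roi in [('top',(225,180,375,320)),('scene',(225,135,380,265))]:
    d=np.load(f'{n}0d.npy');p=np.load(f'{n}0p.npy');W=cloud(d,get_calibration(n))
    m=np.zeros(d.shape,bool);m[roi[1]:roi[3],roi[0]:roi[2]]=1
    hsv=cv2.cvtColor(p,cv2.COLOR_RGB2HSV)
    z=W[...,2]
    tab=m&(z<15)&(hsv[...,1]<60);print(n,'bench z',np.nanmedian(z[tab]))
    top=m&(abs(z-55)<9)&(hsv[...,1]>120)&(hsv[...,0]<25)
    print('deck z',np.nanmedian(z[top]),top.sum())
    pts=W[top|(m&(abs(z-55)<9))][:,:2].astype(np.float32)
    # keep largest comp
    mm=(m&(abs(z-55)<12)).astype(np.uint8);k,l,st,_=cv2.connectedComponentsWithStats(mm);i=1+st[1:,4].argmax()
    pts=W[l==i][:,:2].astype(np.float32);r=cv2.minAreaRect(pts);print('rect',r)
    for lo,hi in [(66,85),(105,130)]:
        hm=m&(z>lo)&(z<hi)
        q=W[hm]; 
        k,l,st,_=cv2.connectedComponentsWithStats(hm.astype(np.uint8))
        for i in range(1,k):
            if st[i,4]>15:
                q=W[l==i];print(lo,hi,st[i],'med',np.median(q,0).round(1),cv2.minAreaRect(q[:,:2].astype(np.float32)))
E
```

```text
top bench z -0.01897308786283247
deck z 54.9017501440926 6268
rect ((518.4697265625, -27.997329711914062), (312.1271057128906, 350.4518127441406), 23.713359832763672)
66 85 [277 219  32  40 534] med [547.7 -14.1  74.8] ((550.5924072265625, -14.379131317138672), (120.94515228271484, 62.640140533447266), 24.626293182373047)
66 85 [260 272  21  22 142] med [405.5  57.5  80.3] ((406.72601318359375, 60.00901412963867), (66.0243911743164, 65.55751037597656), 70.84107208251953)
105 130 [285 222  17  30 143] med [548.2 -15.1 119.5] ((550.2732543945312, -14.41490364074707), (99.28836059570312, 14.251160621643066), 25.166589736938477)
105 130 [334 231  14  15 147] med [ 544.5 -167.4  124.1] ((544.3418579101562, -167.1471405029297), (40.55076599121094, 41.704193115234375), 43.3747444152832)
105 130 [266 279   9   8  33] med [407.1  59.6 106.5] ((408.4215393066406, 60.78390121459961), (24.442909240722656, 22.755735397338867), 74.38772583007812)
scene bench z 1.45484103208355
deck z 56.21446528194406 5649
rect ((517.9293212890625, -31.54534912109375), (315.83612060546875, 341.40350341796875), 23.
[... 250 characters left out ...]
.291526794433594), (56.94096374511719, 66.88188171386719), 30.32244300842285)
66 85 [284 179  32  36 513] med [557.5 -10.   76. ] ((551.610107421875, -17.426265716552734), (121.81495666503906, 63.6672248840332), 24.36327362060547)
105 130 [262 151  13  15 153] med [ 548.2 -166.4  124.8] ((546.1109619140625, -170.11398315429688), (44.24351119995117, 38.029178619384766), 47.16067123413086)
105 130 [292 174  17  28 163] med [554.8 -14.4 120.5] ((550.5709228515625, -17.87997817993164), (103.71311950683594, 15.153410911560059), 24.60067367553711)
105 130 [347 175  10   8  47] med [409.1  57.6 107.4] ((409.052734375, 57.323665618896484), (29.320419311523438, 26.98771858215332), 15.184236526489258)
```

The dock centre is about (518,-30) with yaw about 24.3°. The handle is about (550.5,-16) at z 112, roughly +35 in the dock frame, so it's seated as described. I'll move to hover above it, well above the bottle and dome.

servo_tool([
  {"dr":[0,0,-0.55],"delta_pos":[0,0,0],"hand":1},
  {"dr":[0,0,-0.52],"delta_pos":[0,0,0],"hand":1},
  {"dr":[0,0,0],"delta_pos":[0.85,-0.39,0],"hand":1},
  {"dr":[0,0,0],"delta_pos":[0.85,-0.39,0],"hand":1},
  {"dr":[0,0,0],"delta_pos":[0.85,-0.39,0],"hand":1},
  {"dr":[0,0,0],"delta_pos":[0.85,-0.39,0],"hand":1},
  {"dr":[0,0,0],"delta_pos":[0.85,-0.39,0],"hand":1},
  {"dr":[0,0,0],"delta_pos":[0.85,-0.39,0],"hand":1},
  {"dr":[0,0,0],"delta_pos":[0.85,-0.39,0],"hand":1},
  {"dr":[0,0,0],"delta_pos":[0.85,-0.39,0],"hand":1},
  {"dr":[0,0,0],"delta_pos":[0.85,-0.39,0],"hand":1},
  {"dr":[0,0,0],"delta_pos":[0.85,-0.39,0],"hand":1},
  {"dr":[0,0,0],"delta_pos":[0.85,-0.39,0],"hand":1},
  {"dr":[0,0,0],"delta_pos":[0.85,-0.39,0],"hand":1},
  {"dr":[0,0,0],"delta_pos":[0.5,-0.2,0],"hand":1},
  {"dr":[0,0,0],"delta_pos":[0,0,0],"hand":1},
])

```text
time_s: 2.5
eef_pos: [519.7, -51.4, 231.7]
ee_rot: [0.002, 0.977, 0.212, 0.001]
force: [0.1, 0.3, -0.1]
grip_width: 1.001
```

Run:
```python
from rig import *
from h import *
from scipy.spatial.transform import Rotation as R
s=ctrl.sense();c=get_calibration('wrist');p,d=capture('wrist')
cv2.imwrite('pics/w1.png',p[:,:,::-1]);W=cloud(d,c);z=W[...,2]
q=s['ee_rot'];Rm=R.from_quat([q[1],q[2],q[3],q[0]]).as_matrix();print(Rm.round(4).tolist(),np.round(s['joints'],2))
for i in search_frame('wrist','battery_center')[:3]:print(i)
print(np.nanmin(z),np.nanmax(z))
for lo,hi in [(66,85),(105,128)]:
    hm=(z>lo)&(z<hi)&(np.hypot(W[...,0]-550,W[...,1]+16)<75)
    k,l,st,_=cv2.connectedComponentsWithStats(hm.astype(np.uint8))
    for i in range(1,k):
        if st[i,4]>150:
            g=W[l==i];r=cv2.minAreaRect(g[:,:2].astype(np.float32));print(lo,st[i],np.median(g,0).round(1),r)
```

```text
[[0.9097, 0.4152, 0.0031], [0.4152, -0.9097, -0.0029], [0.0016, 0.0039, -1.0]] [-0.32  0.3   1.51 -0.    1.33  0.82]
{'bbox': [224.2, 89.1, 293.3, 217.1], 'score': 0.66}
{'bbox': [2.3, 56.3, 25.8, 136.5], 'score': 0.62}
-4.07496327266864 328.50004183786
66 [ 224   86   69  127 6056] [557.1 -17.1  74.5] ((550.4600219726562, -17.82122039794922), (118.53903198242188, 62.12530517578125), 24.609573364257812)
105 [ 246   94   20  124 2188] [554.8 -16.3 119.4] ((550.63525390625, -17.857358932495117), (99.21220397949219, 14.108063697814941), 24.571849822998047)
```

View pics/w1.png

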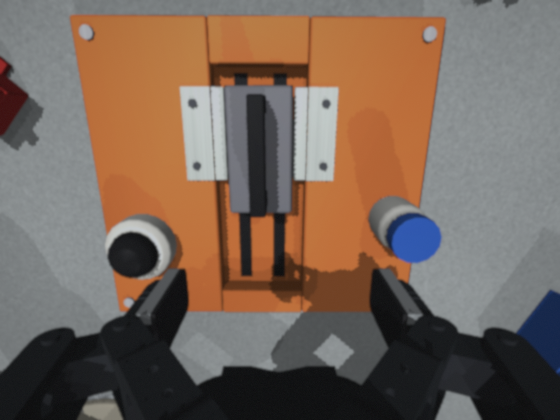

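The wrist picture confirms the grey pack under the lips (bar at 257,150), with the dome at (138,247) and the bottle at (405,228), both clear of the fingers. Refined handle estimate: (550.6,-17.8), yaw 24.6°. I'll align first, then come down part way.

servo_tool([
  {"dr":[0,0,0],"delta_pos":[0.45,-0.2,0],"hand":1},
  {"dr":[0,0,0],"delta_pos":[0.4,-0.17,0],"hand":1},
  {"dr":[0,0,0],"delta_pos":[0,0,0.7],"hand":1},
  {"dr":[0,0,0],"delta_pos":[0,0,0.7],"hand":1},
  {"dr":[0,0,0],"delta_pos":[0,0,0],"hand":1},
])

```text
time_s: 3.22
eef_pos: [549.0, -23.1, 161.8]
ee_rot: [0.003, 0.978, 0.208, 0.002]
force: [0.1, -0.3, 0.4]
grip_width: 1.001
```

servo_tool([
  {"dr":[0.04,-0.015,-0.05],"delta_pos":[0.08,-0.09,0],"hand":1},
  {"dr":[0,0,0],"delta_pos":[0,0,0],"hand":1},
  {"dr":[0,0,0],"delta_pos":[0,0,0.5],"hand":1},
  {"dr":[0,0,0],"delta_pos":[0,0,0.4],"hand":1},
  {"dr":[0,0,0],"delta_pos":[0,0,0.3],"hand":1},
  {"dr":[0,0,0],"delta_pos":[0,0,0],"hand":1},
])

```text
time_s: 3.98
eef_pos: [554.1, -18.9, 107.5]
ee_rot: [0.002, 0.977, 0.212, 0.005]
force: [0.1, -0.3, 0.4]
grip_width: 1.0
```

```bash
cat >> h.py <<'E'
def need(target,yaw):
    from rig import ctrl
    from scipy.spatial.transform import Rotation as R
    s=ctrl.sense();q=s['ee_rot'];r=R.from_quat([q[1],q[2],q[3],q[0]]);M=r.as_matrix()
    y=np.radians(yaw);G=np.array([[np.cos(y),np.sin(y),0],[np.sin(y),-np.cos(y),0],[0,0,-1]])
    rv=(r.inv()*R.from_matrix(G)).as_rotvec()
    print('t',s['time_s'],'pos',np.round(s['eef_pos'],1),'w',round(float(s['grip_width']),3),'F',np.round(s['force'],1),'tilt z',M[:,2].round(4))
    print('delta units',(M.T@(np.array(target)-s['eef_pos'])/50).round(3),'dr units',(np.degrees(rv)/10).round(3))
E
python3 - <<'E'
from h import *
for i in range(3):need((550.6,-17.8,93),24.6)
from rig import *
c=get_calibration('wrist');p,d=capture('wrist');need((550.6,-17.8,93),24.6)
cv2.imwrite('pics/w2.png',p[:,:,::-1])
E
```

```text
t 3.975 pos [554.1 -18.9 107.5] w 1.0 F [ 0.1 -0.3  0.4] tilt z [ 0.0104 -0.002  -0.9999]
delta units [-0.057 -0.052  0.289] dr units [ 0.035 -0.049 -0.013]
t 3.975 pos [554.1 -18.9 107.5] w 1.0 F [ 0.1 -0.3  0.4] tilt z [ 0.0104 -0.002  -0.9999]
delta units [-0.057 -0.052  0.289] dr units [ 0.035 -0.049 -0.013]
t 3.975 pos [554.1 -18.9 107.5] w 1.0 F [ 0.1 -0.3  0.4] tilt z [ 0.0104 -0.002  -0.9999]
delta units [-0.057 -0.052  0.289] dr units [ 0.035 -0.049 -0.013]
t 4.025 pos [554.6 -19.  108.2] w 1.001 F [-0.4  0.5  0.9] tilt z [ 0.0118 -0.0024 -0.9999]
delta units [-0.065 -0.057  0.303] dr units [ 0.04  -0.056 -0.013]
```

View pics/w2.png

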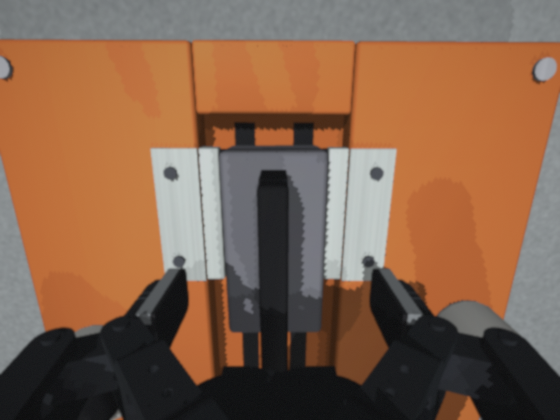

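The bar (273,270) lies between the open fingers, slightly left of the middle, which agrees with the computed -2.7 mm in tool y. I'll correct that, finish the descent, then close.

servo_tool([
  {"dr":[0.04,-0.055,-0.01],"delta_pos":[-0.06,-0.055,0.15],"hand":1},
  {"dr":[0,0,0],"delta_pos":[0,0,0.15],"hand":1},
  {"dr":[0,0,0],"delta_pos":[0,0,0],"hand":1},
])

```text
time_s: 4.4
eef_pos: [551.2, -17.8, 93.6]
ee_rot: [0.0, 0.977, 0.213, 0.001]
force: [-0.5, -0.2, -0.0]
grip_width: 1.0
```

```bash
python3 -c "
from h import *
need((550.6,-17.8,93),24.6)"
```

```text
t 4.4 pos [551.2 -17.8  93.6] w 1.0 F [-0.5 -0.2 -0. ] tilt z [ 1.6e-03 -4.0e-04 -1.0e+00]
delta units [-0.01  -0.005  0.012] dr units [ 0.006 -0.008 -0.002]
```

servo_tool([
  {"dr":[0,0,0],"delta_pos":[0,0,0],"hand":0},
  {"dr":[0,0,0],"delta_pos":[0,0,0],"hand":0},
  {"dr":[0,0,0],"delta_pos":[0,0,0],"hand":0},
  {"dr":[0,0,0],"delta_pos":[0,0,0],"hand":0},
  {"dr":[0,0,0],"delta_pos":[0,0,0],"hand":0},
  {"dr":[0,0,0],"delta_pos":[0,0,0],"hand":0},
  {"dr":[0,0,0],"delta_pos":[0,0,0],"hand":0},
  {"dr":[0,0,0],"delta_pos":[0,0,0],"hand":0},
], squeeze=60)

```text
time_s: 5.4
eef_pos: [551.3, -17.5, 94.1]
ee_rot: [0.0, 0.977, 0.213, 0.001]
force: [-0.9, 0.6, -0.6]
grip_width: 0.151
```

```bash
python3 -c "
from h import *
need((550.6,-17.8,93),24.6)"
```

```text
t 5.4 pos [551.3 -17.5  94.1] w 0.151 F [-0.9  0.6 -0.6] tilt z [ 2.1e-03 -1.0e-04 -1.0e+00]
delta units [-0.015  0.001  0.022] dr units [ 0.005 -0.011 -0.   ]
```

Gripped at width 0.151, about the bar's width. Now I'll slide it along -x in small rows and watch the force.

servo_tool([
  {"dr":[0,0,0],"delta_pos":[-0.1,0,0],"hand":0},
  {"dr":[0,0,0],"delta_pos":[-0.2,0,0],"hand":0},
  {"dr":[0,0,0],"delta_pos":[-0.2,0,0],"hand":0},
])

```text
time_s: 5.78
eef_pos: [528.6, -28.4, 94.2]
ee_rot: [0.001, 0.977, 0.213, 0.003]
force: [4.0, 2.0, -0.7]
grip_width: 0.152
```

```bash
python3 -c "
from h import *
y=np.radians(24.6);d=np.array([np.cos(y),np.sin(y),0])
need(np.array([550.8,-17.7,93.8])-77*d,24.6)"
```

```text
t 5.775 pos [528.6 -28.4  94.2] w 0.152 F [ 4.   2.  -0.7] tilt z [ 5.5e-03 -3.0e-04 -1.0e+00]
delta units [-1.047 -0.009  0.003] dr units [ 0.015 -0.028  0.002]
```

Only about 4.5 N of drag, so it's sliding well. Continuing.

servo_tool([
  {"dr":[0.01,-0.03,0],"delta_pos":[-0.22,0,0],"hand":0},
  {"dr":[0,0,0],"delta_pos":[-0.22,0,0],"hand":0},
  {"dr":[0,0,0],"delta_pos":[-0.22,0,0],"hand":0},
  {"dr":[0,0,0],"delta_pos":[-0.2,0,0],"hand":0},
  {"dr":[0,0,0],"delta_pos":[-0.15,0,0],"hand":0},
  {"dr":[0,0,0],"delta_pos":[0,0,0],"hand":0},
])

```text
time_s: 6.52
eef_pos: [478.0, -51.3, 94.1]
ee_rot: [0.0, 0.977, 0.213, -0.001]
force: [-1.3, 0.5, -1.1]
grip_width: 0.153
```

Run:
```python
from h import *
from rig import *
y=np.radians(24.6);D=np.array([np.cos(y),np.sin(y),0])
need(np.array([550.8,-17.7,93.8])-77*D,24.6)
p,d=capture('top');W=cloud(d,get_calibration('top'));cv2.imwrite('pics/t2.png',cv2.resize(p[180:320,225:375,::-1],None,fx=4,fy=4,interpolation=cv2.INTER_CUBIC))
p,d=capture('scene');cv2.imwrite('pics/s3.png',cv2.resize(p[130:270,220:380,::-1],None,fx=4,fy=4,interpolation=cv2.INTER_CUBIC))
```

```text
t 6.525 pos [478.  -51.3  94.1] w 0.153 F [-1.3  0.5 -1.1] tilt z [-1.9e-03 -9.0e-04 -1.0e+00]
delta units [ 0.063 -0.005  0.006] dr units [ 0.     0.012 -0.003]
```

View pics/t2.png

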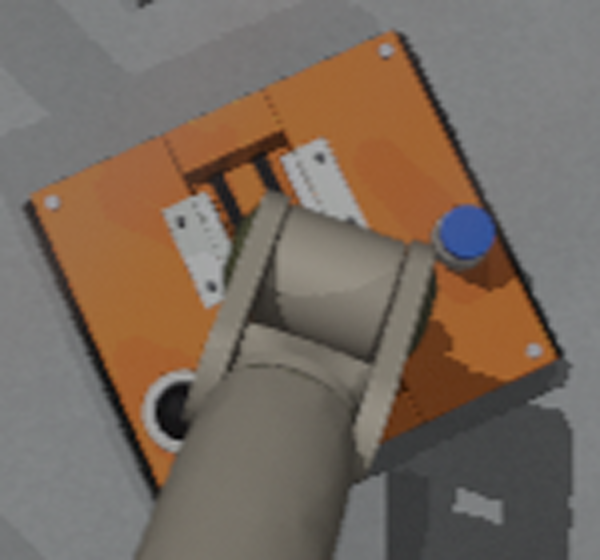

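View pics/s3.png

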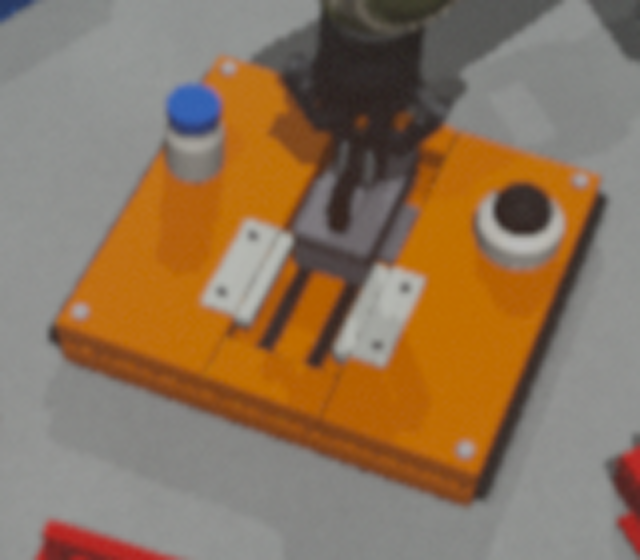

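The pack has moved 80 mm, to about -45. In the scene crop its flange (400,230) shows in the open on the near side of the lips (near end about 405,270). Lifting straight up.

servo_tool([
  {"dr":[0,0.01,0],"delta_pos":[0,0,-0.1],"hand":0},
  {"dr":[0,0,0],"delta_pos":[0,0,-0.2],"hand":0},
  {"dr":[0,0,0],"delta_pos":[0,0,-0.3],"hand":0},
  {"dr":[0,0,0],"delta_pos":[0,0,-0.3],"hand":0},
])

```text
time_s: 7.12
eef_pos: [477.1, -50.4, 139.4]
ee_rot: [-0.002, 0.977, 0.213, -0.003]
force: [0.1, -0.0, -7.0]
grip_width: 0.153
```

```bash
python3 -c "
from h import *
need((478,-51.3,234),24.6)"
```

```text
t 7.125 pos [477.1 -50.4 139.4] w 0.153 F [ 0.1 -0.  -7. ] tilt z [-0.0063  0.0019 -1.    ]
delta units [-1.000e-03  1.600e-02 -1.893e+00] dr units [-0.025  0.028  0.001]
```

Lifting cleanly with a 7 N load (about 0.7 kg). Continuing, with a small tilt correction.

servo_tool([
  {"dr":[-0.02,0.03,0],"delta_pos":[0,0,-0.35],"hand":0},
  {"dr":[-0.01,0.01,0],"delta_pos":[0,0,-0.35],"hand":0},
  {"dr":[-0.01,0.01,0],"delta_pos":[0,0,-0.35],"hand":0},
  {"dr":[-0.01,0.01,0],"delta_pos":[0,0,-0.35],"hand":0},
  {"dr":[0,0,0],"delta_pos":[0,0,-0.25],"hand":0},
  {"dr":[0,0,0],"delta_pos":[0,0,-0.1],"hand":0},
  {"dr":[0,0,0],"delta_pos":[0,0,0],"hand":0},
  {"dr":[0,0,0],"delta_pos":[0,0,0],"hand":0},
])

```text
time_s: 8.12
eef_pos: [476.2, -49.3, 231.0]
ee_rot: [0.001, 0.977, 0.214, 0.003]
force: [-0.4, 0.6, -6.7]
grip_width: 0.154
```

Run:
```python
from h import *
from rig import *
need((478,-51.3,234),24.6)
p,d=capture('scene');cv2.imwrite('pics/s4.png',cv2.resize(p[90:270,200:400,::-1],None,fx=3.2,fy=3.2,interpolation=cv2.INTER_CUBIC))
W=cloud(d,get_calibration('scene'))
cw=get_calibration('wrist');pw,dw=capture('wrist');cv2.imwrite('pics/w3.png',pw[:,:,::-1])
r=outline_of('scene','battery_center')
for i in r:
    q=W[i['pixels']];q=q[np.isfinite(q[:,0])];print(round(i['score'],2),np.round(i['bbox']),np.median(q,0).round(0),np.percentile(q[:,2],[2,98]).round(0))
# plane fit on case top from wrist
Ww=cloud(dw,cw);z=Ww[...,2];m=(abs(z-217)<12)&(np.hypot(Ww[...,0]-478,Ww[...,1]+51)<75)
q=Ww[m]
if len(q)>50:
    A=np.c_[q[:,:2],np.ones(len(q))];print(len(q),np.linalg.lstsq(A,q[:,2],rcond=None)[0],np.median(q,0))
need((478,-51.3,234),24.6);print(ctrl.sense()['dq'].round(4))
```

```text
t 8.125 pos [476.2 -49.3 231. ] w 0.154 F [-0.4  0.6 -6.7] tilt z [ 5.3e-03 -6.0e-04 -1.0e+00]
delta units [ 0.015  0.051 -0.059] dr units [ 0.016 -0.026  0.007]
0.78 [373. 234. 412. 280.] [499. 309.  45.] [ 3. 93.]
0.78 [188. 210. 219. 257.] [ 854. -107.   46.] [ 7. 94.]
0.69 [225. 258. 274. 298.] [844.  85.  46.] [ 7. 93.]
0.63 [234. 143. 373. 256.] [555. -13.  55.] [15. 61.]
0.61 [294. 130. 329. 172.] [499. -32. 212.] [ 40. 260.]
10303 [1.34574221e-03 3.99682770e-03 2.10957271e+02] [505.84233368 -32.58228381 211.46444591]
t 8.275 pos [476.3 -49.3 231.2] w 0.155 F [ 0.4 -0.3 -6.9] tilt z [ 5.5e-03 -6.0e-04 -1.0e+00]
delta units [ 0.014  0.05  -0.056] dr units [ 0.017 -0.027  0.007]
[-0.001   0.0003 -0.0032 -0.0002 -0.0001  0.0011]
```

View pics/s4.png

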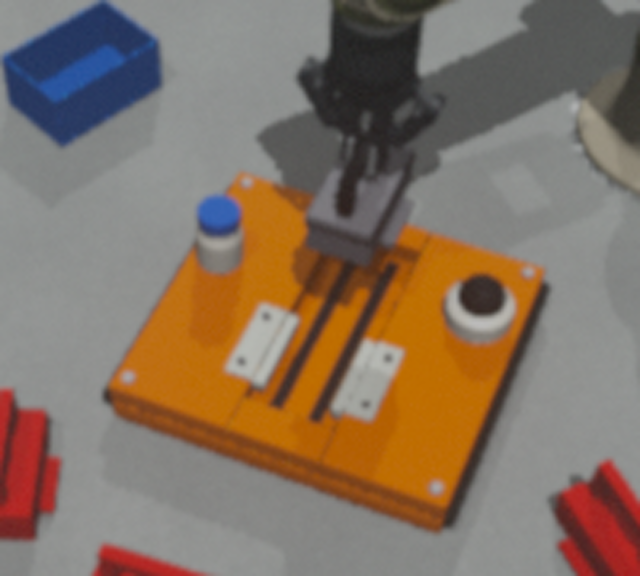

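View pics/w3.png

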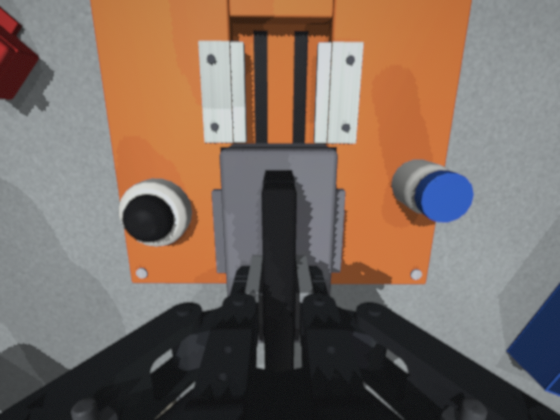

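The pack hangs free above the dock, about 137 mm up and level within about 0.3°. The dome (152,215 in the wrist view) and bottle (435,190) are where they were. A short settle, then a steadiness check and hand-in.

servo_tool([
  {"dr":[0,0,0],"delta_pos":[0,0,0],"hand":0},
  {"dr":[0,0,0],"delta_pos":[0,0,0],"hand":0},
  {"dr":[0,0,0],"delta_pos":[0,0,0],"hand":0},
  {"dr":[0,0,0],"delta_pos":[0,0,0],"hand":0},
])

```text
time_s: 8.78
eef_pos: [476.2, -49.3, 230.8]
ee_rot: [0.001, 0.977, 0.214, 0.002]
force: [-0.0, 0.0, -6.2]
grip_width: 0.146
```

Run:
```python
from h import *
from rig import *
need((478,-51.3,234),24.6);print(ctrl.sense()['dq'].round(4))
p,d=capture('scene');W=cloud(d,get_calibration('scene'))
W0=cloud(np.load('scene0d.npy'),get_calibration('scene'))
p0=np.load('scene0p.npy')
for n,b in [('dome',(338,174,366,199)),('bottle',(258,150,276,178)),('bin',(198,88,254,136)),('screwdriver',(400,295,475,345))]:
    s=np.s_[b[1]:b[3],b[0]:b[2]];print(n,np.abs(p[s].astype(int)-p0[s]).mean().round(1),np.median(np.abs(d-np.load('scene0d.npy'))[s]).round(1))
need((478,-51.3,234),24.6)
```

```text
t 8.775 pos [476.2 -49.3 230.8] w 0.146 F [-0.   0.  -6.2] tilt z [ 4.8e-03 -4.0e-04 -1.0e+00]
delta units [ 0.016  0.052 -0.064] dr units [ 0.013 -0.024  0.006]
[ 0.0009 -0.0004  0.0001  0.0003  0.0007  0.0004]
dome 7.0 2.8
bottle 8.1 3.0
bin 4.5 4.0
screwdriver 5.8 2.3
t 8.825 pos [476.2 -49.3 230.8] w 0.149 F [-0.5  0.1 -6.5] tilt z [ 4.8e-03 -4.0e-04 -1.0e+00]
delta units [ 0.016  0.051 -0.065] dr units [ 0.013 -0.024  0.007]
```

```bash
python3 -c "
from rig import *
print(ticket.finish_job())"
```

```text
the job is handed in; nothing more can be done
None
```

I took the grey battery pack by its handle at 60 N and slid it about 80 mm along the channel to around -45 mm in the dock frame. That is past the -25 mm where it comes free of the lips, and the scene picture showed its flange clear of them. I then lifted it straight up by about 137 mm and handed the job in at about 8.8 s, still holding it.

- **Hold:** At the last check the arm was still, with joint speeds under 0.001 rad/s. The tool was tilted about 0.3°, and the load of about 6.5 N fits a freely hanging pack.
- **Level:** A plane fitted to the case top in an earlier wrist image gave about 0.25°.
- **Bystanders:** The dome camera, bottle, bin and screwdriver showed only noise-level changes from the first scene picture.
- **Checks:** None failed. The dock and the pack differed by about 0.8° in measured yaw, so I used the pack's. The slide met only about 4.5 N of drag.

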